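# Seat the keyed drive collar on the mould-turning spindle

## Robot

A 6-joint arm with a two-finger parallel gripper is mounted at the origin on the work surface. World frame = base frame: x ahead of the robot, y to its left, z up, the work surface at z = 0. Lengths are in m, angles in rad, forces in N, time in s.
With the tool pointing down it reaches from about 0.425 to 0.95 m from the base axis. Payload 3.5 kg.
Tool frame: the origin (TCP) lies midway between the tips of the shut fingers; the grasp point (between the pads) lies 19 mm behind it; z points along the fingers, y is the line along which they close (so a half turn about z gives the same grasp; the last joint's range is limited). The gripper opens to 85 mm and grips with 20 to 120 N. Pads are 22 mm wide; open, the fingers measure 114 mm over their backs; the gripper's body (76 mm by 85 mm) begins 54 mm behind the grasp point. The pads swing forward as they close: fully open they stand 13 mm farther back than shut.
Start: joints at [-1.262, 0.286, 1.577, -0, 1.279, -0.15], TCP at [0.299, -0.605, 0.231] pointing down, gripper open.
Joint ranges: [-2.77, 2.77], [-0.9, 2.22], [0.21, 2.48], [-1.53, 4.67], [0.24, 2.81], [-2.84, 2.84]. Speed limits (rad/s): [2.79, 2.79, 3.14, 3.14, 3.14, 3.14].

## Interface

Orientations are given as a unit quaternion [x, y, z, w].
In Python, from plant import get_state, read_camera, ctrl gives the robot as it stands.
- The arm moves only by the shell command python3 -m crank 'ROWS' [FORCE]. ROWS is JSON, a list of rows, each a list of 3 entries, a list of its own where there are three numbers: the shift along the tool's x, y, z in mm, then the turn about the tool's z in degrees, then the closure in counts, from 0 (fully open) to 255 (shut). In form: [[[tx, ty, tz], yaw, claw], ...]. A call has 1 to 10 rows; each row is the pose to reach, as a shift and turn from the pose commanded when the call began, along the tool's axes at that moment; what a row does not reach only later rows make up. A row lasts 1/10 s, in which the tool goes at most 50 mm and 8.59 degrees, less where a joint would pass 70% of its speed; a pose out of reach is approached as far as the arm can. A call with a gripper value outside its range is refused whole. The fingers move at their own pace and stop on an object; FORCE is the grip in N (left out, the last holds). Time passes only in rows, so rows that repeat a pose let the fingers close. It gives the time, the measured TCP pose, the force, the opening and the grip force at its end, in the units of the state.
- get_state(): the state, without advancing time (a new reading comes with each control period).
- read_camera(name): name is "scene" or "side" or "wrist"; returns a dict with "frame" (384x512x3 uint8, blue, green, red), "range_z" (384x512 float32, m along the optical axis (not along the pixel's ray), 0 where there is no reading), "vfov" (degrees; the focal length in pixels is half the picture's height over the tangent of half this angle, whatever the lens; pixels are square), "cx", "cy" (the principal point, pixels), "k1" (the pictures are not rectified: a ray, as slopes to the right and down, at radius r is drawn at 1 + k1 r^2 times it, then the intrinsics apply), "origin" and "orientation" of the camera in the world. Camera axes: x right, y down, z forward; pixel columns grow to the right and rows downward; lengths in m; the calibration is good to about 2 mm. A picture is of the moment at which its call begins.
- ctrl.sign_off(): hands the job in; it is judged then, once.
The state is a dict: "time": time; "qpos": joint angles; "dq": joint speeds; "joint_efforts": joint torques, N m; "eef_pos": TCP position; "tcp_rot": TCP orientation; "contact_force": force on the tool from outside, world axes, zero at the start; "wrist_torque": the same for the moment, N m; "opening": opening from 0.0 (shut) to 1.0 (fully open); "finger_force": force on a finger pad.
Only numpy, scipy, OpenCV 4.12 (cv2) and the standard library are available. Lean on these libraries where they do the work, as an engineer would, in place of code of your own. Each camera call takes 0.05 s, during which the arm holds its last target. There are 200 camera calls.

## Task

Pick up the keyed steel drive collar (the taller ring with two flats and an inner tab), lower it upright over the spindle of the mould-turning head, and turn it under a light push, well below 35 N, until its tab drops into the keyway. Leave the collar fully home on the spindle's flange, released and at rest, and leave the plain spacer ring and the two cups where they are.

Things in the scene. Friction and masses are not known exactly. Their poses are not given: they have to be found in the camera images.
- collar: Loose steel drive collar, about 250 g: ring 34 mm high, 60 mm across, with two upright flats 50 mm apart (32 mm long) to grip, facing its +y and -y. Bore 38 mm, with one inner tab at the +x side. Origin: centre of underside; z up along the bore. Starts upright on the table.
- tab (a point): Middle of the underside of the collar's tab, at (15, 0, 22) mm in the collar's frame, same axes. The tab is 9 mm wide, reaches inwards from the bore to 10.5 mm from the axis, and fills only the upper 12 mm of the collar's height; below it the bore is a plain sleeve 22 mm deep.
- head: Fixed mould-turning head: grey round housing (140 mm across, to 62 mm up) on a foot plate 170 mm across, a steel flange 68 mm across (to 75 mm up), and an upright spindle 36 mm across. Origin: centre of the foot on the table, z up along the spindle axis.
- shoulder (a point): Centre of the flat top (shoulder) of the spindle, on its axis, 107 mm above the table; axes as the head's. A stud 16 mm across stands on it, to 126.5 mm. With the tab resting on the shoulder the collar's underside is 85 mm above the table. One keyway 11 mm wide runs 14 mm down the spindle's side from here, its floor 9 mm from the axis.
- seat (a point): Centre of the flange face on the spindle axis, 75 mm above the table: the collar's origin belongs here when home, 10 mm lower than with the tab on the shoulder. Axes as the head's. The brake holds the spindle still at an angle no reading gives: its keyway faces anywhere within 0.6 rad either way of the head's +x; find it by feel or by looking.
- spacer: Plain steel spacer ring, 54 mm across, bore 38 mm, 16 mm high, no flats and no tab; a bystander lying on the table. Origin: centre of its underside.
- cup_a: A bisque cup, 72 mm across and 75 mm high, a bystander. Origin: centre of its underside.
- cup_b: Another such cup, a bystander. Origin: centre of its underside.
There are look-alikes about, which are no part of the job. What is shaped like the collar but turquoise or yellow is not meant. What is shaped like the head but blue or red is not meant.

How it is judged:
By the outcome, as a careful person would: the job done as asked, in the order asked, and still so for the second after the job is handed in, with the robot touching nothing.
It also fails if it takes over 58 s, if anything falls off the work surface, if the arm or the gripper's body presses on something with over 40 N, if the wrist force passes 120 N, or if a joint passes its speed limit or range.

## Working session

There is one attempt and no reset: what is moved stays moved. The work goes in short steps, Python scripts to look and compute and a shell command to move; the robot and the scene stay as the last step left them, time stands still between calls to the robot, and variables do not carry over. Pictures are saved under pics/ and viewed, at most 10 in all, crops included, and the job is handed in when it is done.

```bash
mkdir -p pics; ls
cat > h.py <<'E'
import numpy as np,cv2,pickle
from scipy.spatial.transform import Rotation as R
from plant import get_state, read_camera, ctrl
def K(c):
    h,w=c['frame'].shape[:2]; f=h/2/np.tan(np.radians(c['vfov'])/2)
    return f
def cloud(c):
    f=K(c);h,w=c['range_z'].shape
    u,v=np.meshgrid(np.arange(w),np.arange(h))
    xd=(u-c['cx'])/f; yd=(v-c['cy'])/f
    x,y=xd.copy(),yd.copy()
    for _ in range(10):
        s=1+c['k1']*(x*x+y*y); x,y=xd/s,yd/s
    z=c['range_z']; P=np.stack([x*z,y*z,z],-1)
    Q=P@R.from_quat(c['orientation']).as_matrix().T+np.array(c['origin'])
    Q[z<=0]=np.nan
    return Q
def proj(c,p):
    q=R.from_quat(c['orientation']).as_matrix().T@(np.array(p)-c['origin'])
    x,y=q[0]/q[2],q[1]/q[2]; s=1+c['k1']*(x*x+y*y); f=K(c)
    return np.array([c['cx']+f*x*s,c['cy']+f*y*s])
def snap(n,tag):
    c=read_camera(n); pickle.dump(c,open(f'pics/{tag}.pkl','wb')); cv2.imwrite(f'pics/{tag}.png',c['frame']); return c
E
python3 - <<'E'
from h import *
for n in('scene','side','wrist'):
    c=snap(n,n+'0'); print(n,c['origin'],c['orientation'],c['vfov'],c['k1'])
print(get_state())
E
python3 -c "
import cv2;a=[cv2.resize(cv2.imread('pics/%s0.png'%n),(400,300)) for n in('scene','side')];cv2.imwrite('pics/m0.png',cv2.hconcat(a))"
```

```text
pics
scene [ 1.12004467 -0.57518036  0.66409111] [ 0.83037079  0.32338112 -0.16999273 -0.42072731] 50.40941974911907 0.009583968285329385
side [ 0.55424788 -0.51948829  0.67101134] [ 0.94026009 -0.03285989  0.01363023 -0.33859329] 50.673873247044526 0.047532393526506636
wrist [ 0.36253256 -0.57288992  0.37160467] [ 0.84071496 -0.52255635 -0.07549547  0.12014013] 62.07600593591447 -0.07100553225269715
{'time': 0.15, 'qpos': array([-1.26201430e+00,  2.87015762e-01,  1.57789830e+00, -6.76997623e-06,
        1.27861800e+00, -1.50035342e-01]), 'dq': array([-0.00014072, -0.00312767, -0.00401074,  0.00030665, -0.00052301,
        0.00016992]), 'joint_efforts': array([ 8.18881272e-04, -4.06600821e+01, -2.93141645e+01, -1.89036446e-04,
        3.94918301e-03,  4.12055073e-06]), 'eef_pos': array([ 0.29878712, -0.60466711,  0.23019803]), 'tcp_rot': array([ 9.73800351e-01,  2.27402587e-01, -8.01181859e-05, -9.66393414e-04]), 'contact_force': array([0.39028052, 0.21061344, 0.46131436]), 'wrist_torque': array([0.01127617, 0.00737901, 0.038768  ]), 'finger_force': 0.0, 'opening': 0.9984916846040668}
```

View pics/scene0.png

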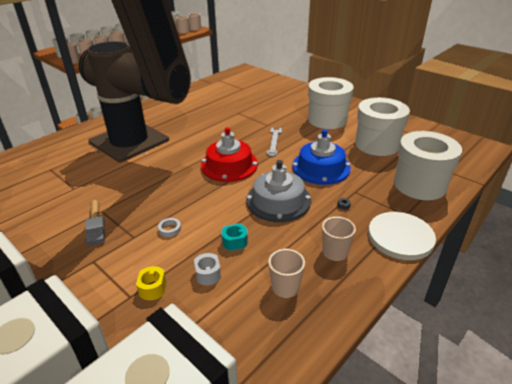

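View pics/side0.png

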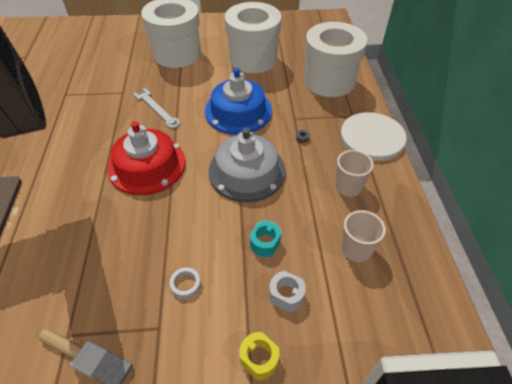

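The scene picture shows the grey collar at (207,268), and the side picture shows it at (287,291). The grey head is at (279,195) in scene and (247,165) in side. Turquoise and yellow collars and the red and blue heads are the look-alikes.

Run:
```python
from h import *
C={n:pickle.load(open(f'pics/{n}0.pkl','rb')) for n in('scene','side','wrist')}
W={n:cloud(c) for n,c in C.items()}
for n,pc,ph in(('scene',(207,268),(279,195)),('side',(287,291),(247,165))):
    w=W[n]
    for nm,(u,v),r in(('col',pc,22),('head',ph,45)):
        q=w[v-r:v+r,u-r:u+r].reshape(-1,3); q=q[np.isfinite(q[:,0])]
        if nm=='col':
            t=q[(q[:,2]>.028)&(q[:,2]<.042)]; 
            print(n,nm,len(t),'z',np.median(t[:,2]),'mid',(t.min(0)+t.max(0))/2,'ext',np.ptp(t,axis=0))
        else:
            for lo,hi in((.056,.066),(.07,.08),(.103,.111),(.122,.131)):
                t=q[(q[:,2]>lo)&(q[:,2]<hi)]
                if len(t)>3: print(n,nm,lo,len(t),'z',np.median(t[:,2]),'mid',(t.min(0)+t.max(0))/2,'ext',np.ptp(t,axis=0))
c=C['side']
for n,(u,v),r in(('scene',(207,268),30),('scene',(280,180),50),('side',(287,291),30),('side',(247,155),50)):
    f=C[n]['frame'][v-r:v+r,u-r:u+r]; cv2.imwrite(f'pics/c_{n}_{u}.png',cv2.resize(f,(300,300),interpolation=cv2.INTER_CUBIC))
a=[cv2.imread(f'pics/c_{k}.png') for k in('scene_207','scene_280','side_287','side_247')]
cv2.imwrite('pics/crops.png',cv2.vconcat([cv2.hconcat(a[:2]),cv2.hconcat(a[2:])]))
```

```text
scene col 323 z 0.032490701753397966 mid [ 0.62930994 -0.21335636  0.03232154] ext [0.06076262 0.05901952 0.00846036]
scene head 0.056 882 z 0.0596840495693452 mid [0.57791297 0.13390474 0.06099037] ext [0.39106136 0.26825143 0.00991079]
scene head 0.07 275 z 0.0733349031584728 mid [0.65801815 0.13371563 0.07490499] ext [0.23098726 0.27088885 0.00979665]
scene head 0.103 78 z 0.10561953195830354 mid [0.5765751  0.07941159 0.1069498 ] ext [0.03634381 0.03468747 0.00783331]
scene head 0.122 21 z 0.12429672746409803 mid [0.57721842 0.08129382 0.12452946] ext [0.01476394 0.01325776 0.00479336]
side col 604 z 0.034163991540957506 mid [ 0.63112456 -0.21363395  0.03353457] ext [0.05944643 0.05955577 0.01097779]
side head 0.056 1235 z 0.06069263320302953 mid [0.57816026 0.07716484 0.06100533] ext [0.12730496 0.12445441 0.00998484]
side head 0.07 390 z 0.07474005956016211 mid [0.5790323  0.07623757 0.07497837] ext [0.06514614 0.0620527  0.00991417]
side head 0.103 130 z 0.10660681285518153 mid [0.57933432 0.0788675  0.10702141] ext [0.03455486 0.03204199 0.00785098]
side head 0.122 43 z 0.12548851717820286 mid [0.5795228  0.08066906 0.12509581] ext [0.01399159 0.01550634 0.00591527]
```

View pics/crops.png

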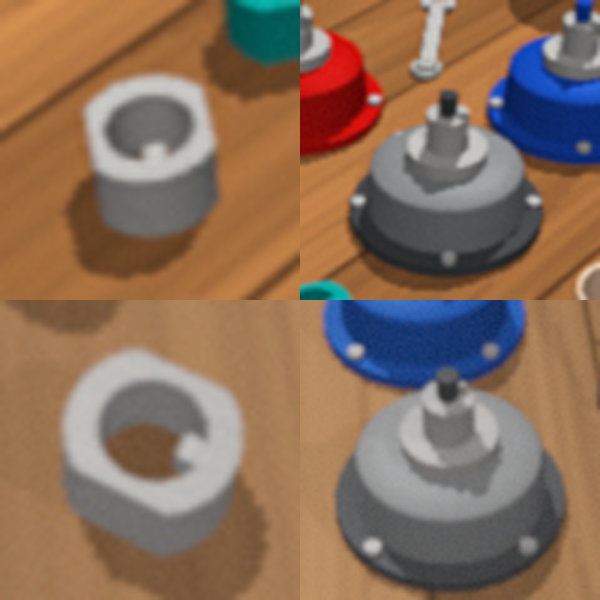

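The crops show the collar with its tab on the image right and slightly towards the side camera. The spindle has a dark notch on its right side, towards +x.

```bash
cat >> h.py <<'E'
def rect(c,z,x0,y0,half=.04,px=.0005):
    g=np.arange(-half,half+1e-9,px); X,Y=np.meshgrid(x0+g,y0+g)   # cols=x, rows=y
    P=np.stack([X,Y,np.full_like(X,z)],-1)-np.array(c['origin'])
    q=P@R.from_quat(c['orientation']).as_matrix(); x=q[...,0]/q[...,2];y=q[...,1]/q[...,2]
    s=1+c['k1']*(x*x+y*y);f=K(c)
    return cv2.remap(c['frame'],(c['cx']+f*x*s).astype(np.float32),(c['cy']+f*y*s).astype(np.float32),cv2.INTER_CUBIC),g
def fitcollar(c,x0,y0,z=.034,yaws=np.radians(np.arange(-180,180,2.))):
    from scipy.optimize import minimize
    im,g=rect(c,z,x0,y0); h=cv2.cvtColor(im,cv2.COLOR_BGR2HSV).astype(float)
    m=np.clip((h[...,2]-110)/60,0,1)*np.clip((70-h[...,1])/40,0,1); X,Y=np.meshgrid(g,g)
    def cost(p):
        dx,dy=X-p[0]*.01,Y-p[1]*.01; a=np.cos(p[2])*dx+np.sin(p[2])*dy; b=-np.sin(p[2])*dx+np.cos(p[2])*dy
        r=np.hypot(a,b); S=lambda d:np.clip(.5+d/.0015,0,1)
        o=np.minimum(np.minimum(S(.030-r),S(.025-abs(b))),np.maximum(S(r-.019),np.minimum(S(a-.0105),S(.0045-abs(b)))))
        return np.abs(o-m).mean()
    best=min(((cost((0,0,t)),t) for t in yaws))
    s=minimize(cost,(0,0,best[1]),method='Nelder-Mead',options=dict(initial_simplex=[(0,0,best[1]),(.3,0,best[1]),(0,.3,best[1]),(0,0,best[1]+.1)]))
    return x0+s.x[0]*.01,y0+s.x[1]*.01,np.degrees(s.x[2]),s.fun,np.degrees(best[1]),m
def tool():
    s=get_state(); M=R.from_quat(s['tcp_rot']).as_matrix(); return s,M
def rel(target):
    s,M=tool(); return 1000*M.T@(np.array(target)-s['eef_pos'])
E
python3 - <<'E'
from h import *
for n in('scene','side'):
    c=pickle.load(open(f'pics/{n}0.pkl','rb')); r=fitcollar(c,.63,-.2135); print(n,np.round(r[:5],4))
s,M=tool(); print(M.round(3)); print('above collar',rel((.63,-.2135,.16)).round(1))
c=pickle.load(open('pics/wrist0.pkl','rb')); print('cam in tool',(M.T@(np.array(c['origin'])-s['eef_pos'])).round(3), (M.T@R.from_quat(c['orientation']).as_matrix()).round(2))
ims=[cv2.resize(rect(pickle.load(open(f'pics/{n}0.pkl','rb')),z,x,y,h_)[0],(300,300),interpolation=cv2.INTER_CUBIC) for n in('scene','side') for z,x,y,h_ in((.034,.63,-.2135,.04),(.107,.578,.079,.03))]
cv2.imwrite('pics/rect.png',cv2.vconcat([cv2.hconcat(ims[:2]),cv2.hconcat(ims[2:])]))
E
```

```text
scene [ 6.30700e-01 -2.13200e-01 -3.31176e+01  2.39000e-02 -3.20000e+01]
side [  0.6309  -0.2132 -32.417    0.0371 -32.    ]
[[ 0.897  0.443 -0.001]
 [ 0.443 -0.897  0.002]
 [ 0.    -0.002 -1.   ]]
above collar [ 470.2 -203.9   70.7]
cam in tool [ 0.071 -0.001 -0.141] [[-0.   -0.96 -0.28]
 [ 1.   -0.    0.  ]
 [-0.   -0.28  0.96]]
```

View pics/rect.png

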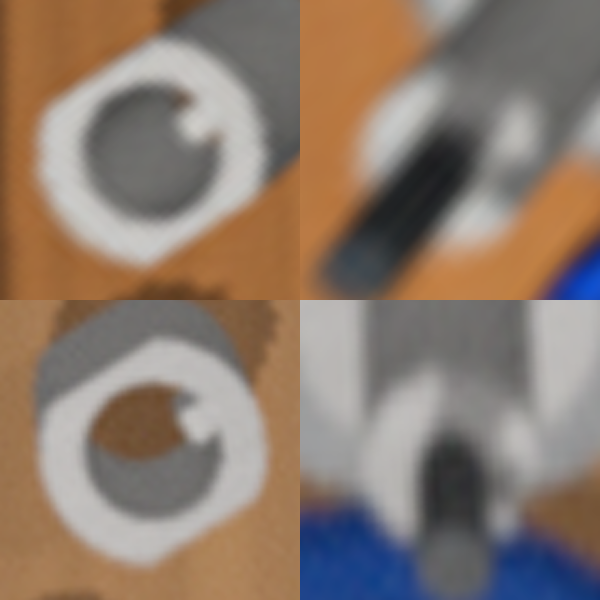

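The rectified views show the collar's tab at about -33° world yaw, and both cameras agree. The notch on the spindle shoulder sits to the right and below centre, around +25°.

Run:
```python
from h import *
c=pickle.load(open('pics/side0.pkl','rb')); w=cloud(c)
for n,(u,v) in dict(turq=(265,228),yellow=(260,340),cupb=(362,222),spacer=(185,275)).items():
    q=w[v-8:v+9,u-14:u+15].reshape(-1,3); q=q[q[:,2]>.01]; print(n,q.mean(0).round(3),q[:,2].max().round(3))
A,B=np.array([.299,-.605]),np.array([.631,-.213])
for n in('scene','side','wrist'):
    q=cloud(pickle.load(open(f'pics/{n}0.pkl','rb'))).reshape(-1,3);q=q[np.isfinite(q[:,0])]
    t=(q[:,:2]-A)@(B-A)/((B-A)@(B-A)); d=np.linalg.norm(q[:,:2]-A-np.clip(t,0,1)[:,None]*(B-A),axis=1)
    k=(d<.12)&(t>0); print(n,k.sum(), np.percentile(q[k,2],[50,99,100]) if k.any() else '')
```

```text
turq [ 0.606 -0.091  0.03 ] 0.037
yellow [ 0.576 -0.299  0.031] 0.037
cupb [ 0.782 -0.104  0.052] 0.077
spacer [ 0.455 -0.168  0.015] 0.019
scene 17384 [-0.00078923  0.13213563  0.1350341 ]
side 22253 [0.00061203 0.03550094 0.03902347]
wrist 73184 [0.13016627 0.32341241 0.32610437]
```

```bash
python3 -m crank '[[[45,-20,0],7,30],[[92,-40,0],15,30],[[138,-60,0],23,30],[[185,-80,0],31,30],[[231,-100,0],39,30],[[277,-120,0],47,30],[[323,-140,0],54,30],[[370,-160,0],59,30],[[415,-180,10],59,30],[[450,-196,30],59,30]]' 40
python3 - <<'E'
from h import *
s,M=tool(); print(s['time'],s['eef_pos'],np.degrees(np.arctan2(M[1,0],M[0,0])),rel((.6308,-.2132,.16)).round(1))
c=snap('wrist','w1'); print(np.round(fitcollar(c,.6308,-.2132)[:5],4));
E
```

```text
time: 1.15
eef_pos: [0.6181, -0.2285, 0.2034]
tcp_rot: [0.96, -0.281, 0.002, 0.0]
contact_force: [0.7, -0.9, 0.1]
opening: 0.885
finger_force: 0.0
1.15 [ 0.61809402 -0.22853754  0.20342   ] -32.66159380824211 [  2.2 -19.7  43.4]
[  0.6321  -0.2099 -33.1921   0.0872 -26.    ]
```

```bash
python3 -m crank '[[[2,-20,30],0.5,30],[[2,-20,63],0.5,30],[[2,-20,63],0.5,30],[[2,-20,63],0.5,30]]'
python3 - <<'E'
from h import *
c=snap('wrist','w2'); r=fitcollar(c,.6308,-.2132); print(np.round(r[:5],4)); 
s,M=tool(); print(np.degrees(np.arctan2(M[1,0],M[0,0])),rel((.6308,-.2132,.004)).round(1))
w=cloud(c).reshape(-1,3); k=np.hypot(w[:,0]-.631,w[:,1]+.213)<.035; t=w[k]; t=t[(t[:,2]>.028)&(t[:,2]<.045)]; print(len(t),np.median(t[:,2]),(t.min(0)+t.max(0))/2)
a=[c['frame'][::1,::1],cv2.resize(rect(c,.034,.6308,-.2132)[0],(384,384))]; cv2.imwrite('pics/w2v.png',cv2.resize(cv2.hconcat(a),None,fx=.85,fy=.85))
E
```

```text
time: 1.6
eef_pos: [0.6275, -0.2143, 0.1376]
tcp_rot: [0.958, -0.286, -0.001, -0.0]
contact_force: [-0.6, 0.4, -0.2]
opening: 0.885
finger_force: 0.0
[  0.63    -0.2125 -33.2749   0.0478 -34.    ]
-33.24047048965194 [  0.8  -2.8 135.5]
2464 0.03282492808652879 [ 0.62975084 -0.21211347  0.03154257]
```

View pics/w2v.png

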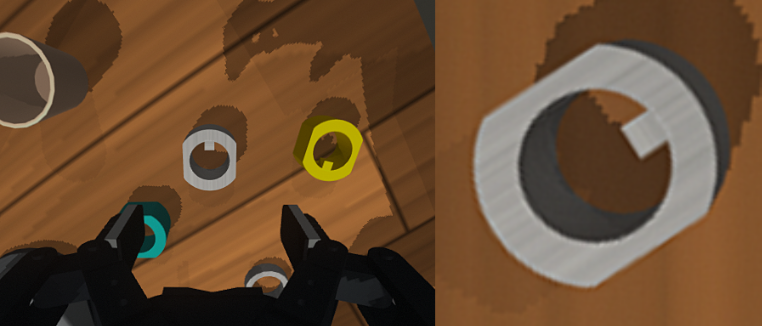

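The wrist picture shows the collar between the open fingers, near (247,188) in full-size pixels. Its tab points along tool +x, so the yaw is aligned and the centre is within 3 mm.

```bash
python3 -m crank '[[[0,-3,40],0,30],[[0,-3,80],0,30],[[0,-3,110],0,30],[[0,-3,125],0,30],[[0,-3,131],0,30],[[0,-3,131],0,30]]'
python3 - <<'E'
from h import *
print(rel((.6303,-.2128,.005)).round(1))
E
```

```text
time: 2.25
eef_pos: [0.6306, -0.2127, 0.0086]
tcp_rot: [0.958, -0.286, 0.001, 0.0]
contact_force: [0.7, -1.1, 0.0]
opening: 0.883
finger_force: 0.0
[-0.2  0.2  3.6]
```

```bash
python3 -m crank '[[[0,0,2],0,60],[[0,0,2],0,90],[[0,0,2],0,120],[[0,0,2],0,140],[[0,0,2],0,140],[[0,0,2],0,140],[[0,0,2],0,140]]' 50
```

```text
time: 2.95
eef_pos: [0.631, -0.2126, 0.0074]
tcp_rot: [0.958, -0.286, 0.002, 0.0]
contact_force: [-1.0, -1.4, 5.6]
opening: 0.574
finger_force: 55.0
```

```bash
python3 -m crank '[[[0,0,-10],0,140],[[0,0,-50],0,140],[[0,0,-100],0,140],[[-35,-22,-140],-8,140],[[-72,-44,-180],-16,140],[[-109,-66,-193],-24,140],[[-146,-88,-193],-32,140],[[-183,-110,-193],-40,140],[[-218,-132,-193],-48,140],[[-243,-151,-193],-56,140]]'
python3 -m crank '[[[0,0,0],-2,140],[[0,0,0],-2,140],[[0,0,0],-2,140]]'
python3 - <<'E'
from h import *
s,M=tool(); print(np.degrees(np.arctan2(M[1,0],M[0,0])))
for n in('wrist','side','scene'):c=snap(n,n+'3')
c=pickle.load(open('pics/wrist3.pkl','rb'))
w=cloud(c).reshape(-1,3); k=np.hypot(w[:,0]-.578,w[:,1]-.079)<.025
for lo,hi in((.1,.112),(.12,.131)):
    t=w[k]; t=t[(t[:,2]>lo)&(t[:,2]<hi)]; print(len(t),np.median(t[:,2]),(np.percentile(t,1,axis=0)+np.percentile(t,99,axis=0))/2,np.ptp(t,axis=0))
a=[c['frame'],cv2.resize(rect(c,.107,.578,.079,.03)[0],(384,384))]; cv2.imwrite('pics/w3v.png',cv2.resize(cv2.hconcat(a),None,fx=.88,fy=.88))
E
```

```text
time: 3.95
eef_pos: [0.5063, 0.0498, 0.1972]
tcp_rot: [0.98, 0.201, -0.001, -0.001]
contact_force: [0.3, 0.9, -2.7]
opening: 0.577
finger_force: 54.0
time: 4.25
eef_pos: [0.5086, 0.0475, 0.1978]
tcp_rot: [0.977, 0.214, -0.001, -0.0]
contact_force: [-0.1, -0.1, -3.4]
opening: 0.574
finger_force: 54.1
24.736536153145366
1402 0.10588798467232859 [0.57709667 0.08269456 0.10582434] [0.03523127 0.03557235 0.00766144]
481 0.12535361376096624 [0.57680766 0.08253305 0.12524572] [0.01558049 0.01543204 0.00458373]
```

View pics/w3v.png

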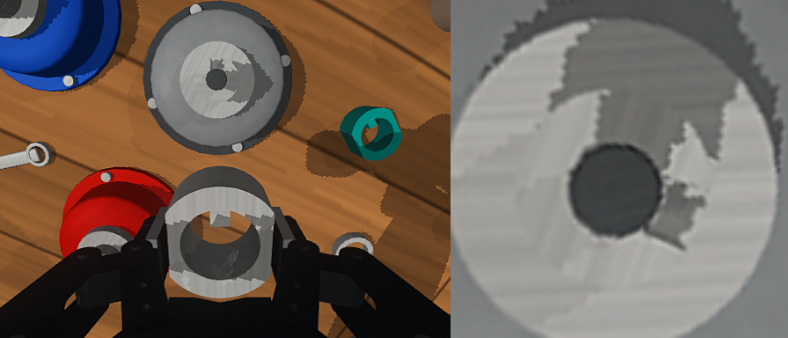

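The wrist picture shows the held collar at (215,230) and the grey head's spindle at (216,78). A patch right of the stud, at (683,210) in the rectified half, looks like the keyway. I will pull the keyway angle from the depth data.

Run:
```python
from h import *
c=pickle.load(open('pics/wrist3.pkl','rb')); W=cloud(c); w=W.reshape(-1,3)
from scipy.optimize import least_squares
def circ(t,rad):
    # outer boundary by angle bins
    m=t.mean(0)[:2]; a=np.arctan2(t[:,1]-m[1],t[:,0]-m[0]); b=[]
    for k in np.arange(-np.pi,np.pi,np.pi/18):
        s=(a>=k)&(a<k+np.pi/18)
        if s.sum()>2:
            r=np.hypot(*(t[s,:2]-m).T); b.append(t[s][r.argmax(),:2])
    b=np.array(b); f=least_squares(lambda p:np.hypot(b[:,0]-p[0],b[:,1]-p[1])-p[2],[*m,rad],loss='soft_l1',f_scale=5e-4); return f.x
k=np.hypot(w[:,0]-.577,w[:,1]-.082)<.025
for z0,r in((.106,.018),(.1255,.008)):
    t=w[k&(abs(w[:,2]-z0)<.003)]; cx=circ(t,r); print(z0,cx.round(4))
    if r>.01: C=cx
d=np.hypot(w[:,0]-C[0],w[:,1]-C[1]); a=np.degrees(np.arctan2(w[:,1]-C[1],w[:,0]-C[0]))
for lo in range(-180,180,10):
    s=(a>=lo)&(a<lo+10)&(d>.011)&(d<.0155); print(lo,s.sum(),(np.median(w[s,2])*1000).round(1),end=' | ')
print()
s=(d>.010)&(d<.0165)&(w[:,2]<.101)&(w[:,2]>.085); print('key',s.sum(),a[s].min(),a[s].max(), np.degrees(np.arctan2(*(w[s,:2].mean(0)-C[:2])[::-1])))
# flange
s=(abs(w[:,2]-.0738)<.003)&(d<.045); print('flange',circ(w[s],.034).round(4),np.median(w[s,2]))
# collar held: top face
h=.1978; s=(np.hypot(w[:,0]-.5086,w[:,1]-.0475)<.04)&(w[:,2]>.17)&(w[:,2]<.26)
print('held z pct',np.percentile(w[s,2],[50,80,95]).round(4))
p=proj(c,(C[0],C[1],.107)).astype(int); f=c['frame'][max(p[1]-45,0):p[1]+45,p[0]-45:p[0]+45]
g=cv2.cvtColor(f,cv2.COLOR_BGR2GRAY); g=cv2.createCLAHE(3,(4,4)).apply(cv2.resize(g,(500,500),interpolation=cv2.INTER_CUBIC)); print(p,f.shape)
cv2.imwrite('pics/key.png',g)
```

```text
0.106 [0.5772 0.0826 0.0177]
0.1255 [0.5768 0.0826 0.0077]
-180 20 105.7 | -170 23 105.8 | -160 19 105.5 | -150 20 105.6 | -140 20 105.4 | -130 22 105.9 | -120 24 105.9 | -110 20 105.8 | -100 21 106.0 | -90 20 106.4 | -80 23 106.0 | -70 18 106.4 | -60 23 105.7 | -50 21 106.0 | -40 23 105.9 | -30 20 105.9 | -20 24 105.7 | -10 23 105.7 | 0 20 91.9 | 10 19 92.1 | 20 23 91.8 | 30 21 91.9 | 40 26 96.6 | 50 23 105.5 | 60 25 106.1 | 70 21 105.9 | 80 22 106.0 | 90 22 106.1 | 100 23 105.8 | 110 23 105.9 | 120 23 106.1 | 130 21 106.0 | 140 21 105.8 | 150 21 105.8 | 160 21 106.1 | 170 21 106.1 | 
key 152 -11.381158653003505 54.03397606535002 22.182582161795636
flange [0.5771 0.0824 0.0338] 0.07392039079514379
held z pct [0.2232 0.2335 0.2528]
[245  90] (90, 90, 3)
```

View pics/key.png

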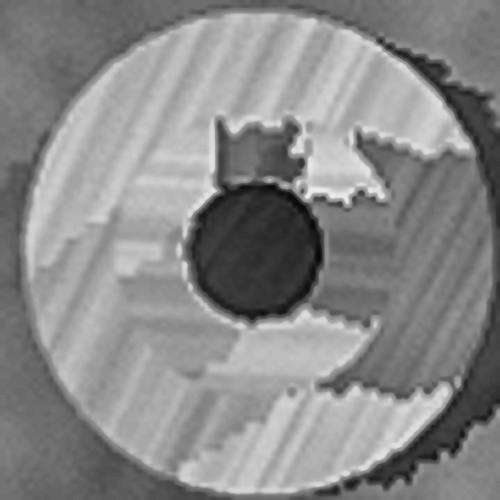

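The enlargement shows the keyway as a dark rectangle above the stud, at (255,150). The depth data confirm a 14 mm deep slot centred near +22° world. Next I measure the held collar against the spindle in the same camera.

Run:
```python
from h import *
s,M=tool(); print(s['eef_pos'])
c=pickle.load(open('pics/wrist3.pkl','rb'))
for z in(.2225,.2244):
    for fy in (22,24,26,28): r=fitcollar(c,.5086,.0475,z,[np.radians(fy)]); print(z,np.round(r[:5],4))
w=cloud(c).reshape(-1,3); t=w[(np.hypot(w[:,0]-.5086,w[:,1]-.0475)<.032)&(abs(w[:,2]-.2232)<.0025)]
ax=M[:,0][:2]; ay=M[:,1][:2]; q=(t[:,:2]-s['eef_pos'][:2]); X=q@ax;Y=q@ay
print('tool x',np.percentile(X,[.5,99.5]),'y',np.percentile(Y,[.5,99.5]),len(t))
cv2.imwrite('pics/hm.png',rect(c,.2235,.5086,.0475)[0])
print('spindle rel',[1000*(np.array([.5772,.0826])-s['eef_pos'][:2])@a for a in(ax,ay)])
```

```text
[0.50917821 0.04694275 0.19804058]
0.2225 [ 0.5071  0.0475 24.9184  0.1141 22.    ]
0.2225 [ 0.5071  0.0475 24.9187  0.1141 24.    ]
0.2225 [ 0.5071  0.0475 24.9185  0.1141 26.    ]
0.2225 [ 0.5071  0.0475 24.9186  0.1141 28.    ]
0.2244 [ 0.5083  0.0478 25.5644  0.1131 22.    ]
0.2244 [ 0.5083  0.0478 25.5616  0.1131 24.    ]
0.2244 [ 0.5083  0.0478 25.5653  0.1131 26.    ]
0.2244 [ 0.5083  0.0478 25.5643  0.1131 28.    ]
tool x [-0.03028919  0.02870873] y [-0.02763477  0.02652205] 8678
spindle rel [np.float64(76.69790796624851), np.float64(-3.9790096314339554)]
```

```bash
python3 -c "
import cv2;a=cv2.imread('pics/hm.png');b=cv2.imread('pics/side3.png');s=cv2.imread('pics/scene3.png')
cv2.imwrite('pics/hmv.png',cv2.hconcat([cv2.resize(a,(260,260)),cv2.resize(b[40:190,150:300],(260,260)),cv2.resize(s[70:220,200:350],(260,260))]))"
```

```text
(no output)
```

View pics/hmv.png

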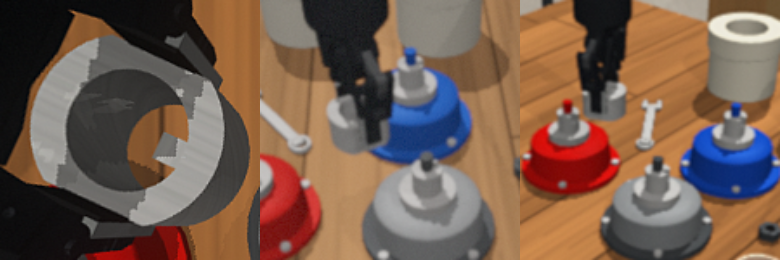

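The left panel shows the held collar's tab at (170,150), aligned with the tool. The other two panels show it held clear of the heads. I will move it over the grey spindle and compare it there in the fixed cameras.

```bash
python3 -m crank '[[[30,-1,0],4,140],[[60,-3,10],8,140],[[77,-3,30],13,140],[[77,-3,52],13,140],[[77,-3,52],13,140],[[77,-3,52],13,140],[[77,-3,52],13,140]]'
cat > m.py <<'E'
from h import *
from scipy.optimize import least_squares
import sys
tag=sys.argv[1]
s,M=tool(); e=s['eef_pos']; psi=np.arctan2(M[1,0],M[0,0]); print('t',s['time'],'tcp',e.round(4),'psi',np.degrees(psi).round(2),'F',s['contact_force'].round(1))
for n in('scene','side'):
    c=snap(n,n+tag); w=cloud(c).reshape(-1,3); w=w[np.isfinite(w[:,0])]
    near=np.hypot(w[:,0]-.578,w[:,1]-.081)
    # vertical outer walls seen: housing side (r=70,z .02-.055) and collar round side (r=30) 
    v=np.array(c['origin'])[:2]-np.array([.578,.081]); v/=np.linalg.norm(v)
    def fit(z0,z1,rad,rr,flat=False):
        k=(w[:,2]>z0)&(w[:,2]<z1)&(abs(near-rad)<rr); t=w[k,:2]
        if flat:
            q=t-e[:2]; y=-q[:,0]*np.sin(psi)+q[:,1]*np.cos(psi); t=t[abs(y)<.023]
        f=least_squares(lambda p:np.hypot(t[:,0]-p[0],t[:,1]-p[1])-rad,[.578,.081],loss='soft_l1',f_scale=5e-4)
        return len(t),f.x.round(4)
    print(n,'housing',fit(.025,.055,.070,.008),'flange',fit(.065,.0735,.034,.004),'spindle',fit(.080,.104,.018,.004),'collar',fit(e[2]-.005,e[2]+.024,.030,.006,True))
E
python3 m.py 4
```

```text
time: 5.1
eef_pos: [0.5786, 0.0821, 0.1478]
tcp_rot: [0.995, 0.102, 0.001, 0.0]
contact_force: [-0.7, 0.3, -3.4]
opening: 0.577
finger_force: 54.0
t 5.1 tcp [0.5786 0.0821 0.1478] psi 11.74 F [-0.7  0.3 -3.4]
scene housing (594, array([0.5741, 0.0846])) flange (95, array([0.5761, 0.0817])) spindle (111, array([0.5758, 0.0818])) collar (126, array([0.5762, 0.0818]))
side housing (736, array([0.5789, 0.0843])) flange (105, array([0.5789, 0.0811])) spindle (161, array([0.5788, 0.0808])) collar (105, array([0.5794, 0.0809]))
```

```bash
python3 -m crank '[[[-0.4,0,15],0,140],[[-0.4,0,28],0,140],[[-0.4,0,30],0,140],[[-0.4,0,32],0,140],[[-0.4,0,34],0,140],[[-0.4,0,36],0,140],[[-0.4,0,36],0,140]]'
```

```text
time: 5.9
eef_pos: [0.5772, 0.0825, 0.11]
tcp_rot: [0.995, 0.103, -0.0, -0.0]
contact_force: [-0.7, 0.5, -2.4]
opening: 0.573
finger_force: 54.2
```

```bash
python3 -m crank '[[[0,0,4],0,140],[[0,0,8],0,140],[[0,0,12],0,140],[[0,0,14],0,140],[[0,0,15],0,140],[[0,0,15],0,140]]'
```

```text
time: 6.5
eef_pos: [0.5773, 0.0825, 0.0951]
tcp_rot: [0.995, 0.103, -0.0, -0.0]
contact_force: [0.5, -0.1, -2.5]
opening: 0.574
finger_force: 54.2
```

```bash
python3 -m crank '[[[0,0,1],0,140],[[0,0,2],0,140],[[0,0,2],0,140]]'; python3 -m crank '[[[0,0,1],0,140],[[0,0,1],0,140]]'
```

```text
time: 6.8
eef_pos: [0.5774, 0.0825, 0.0932]
tcp_rot: [0.995, 0.103, -0.0, -0.0]
contact_force: [0.1, -0.9, -3.0]
opening: 0.575
finger_force: 54.2
time: 7.0
eef_pos: [0.5776, 0.0825, 0.0924]
tcp_rot: [0.995, 0.103, 0.0, 0.0]
contact_force: [0.5, 0.3, -3.0]
opening: 0.577
finger_force: 54.2
```

```bash
python3 -m crank '[[[0,0,0.5],0,140],[[0,0,0.5],0,140]]'; python3 -m crank '[[[0,0,0.5],0,140],[[0,0,0.5],0,140]]';python3 -m crank '[[[0,0,0.5],0,140],[[0,0,0.5],0,140]]'
```

```text
time: 7.2
eef_pos: [0.5776, 0.0825, 0.0922]
tcp_rot: [0.995, 0.103, 0.0, 0.0]
contact_force: [-1.2, -0.0, -1.5]
opening: 0.574
finger_force: 54.3
time: 7.4
eef_pos: [0.5777, 0.0825, 0.0919]
tcp_rot: [0.995, 0.103, 0.0, 0.0]
contact_force: [-0.9, 0.2, 2.0]
opening: 0.573
finger_force: 54.5
time: 7.6
eef_pos: [0.5778, 0.0825, 0.0917]
tcp_rot: [0.995, 0.103, 0.0, 0.0]
contact_force: [-1.9, -0.3, 4.5]
opening: 0.576
finger_force: 54.9
```

The tab is resting on the shoulder at the predicted height. Now I turn it under a light push of about 10 N.

```bash
python3 -m crank '[[[0,0,0.5],-1.5,140],[[0,0,0.5],-3,140],[[0,0,0.5],-4.5,140],[[0,0,0.5],-6,140],[[0,0,0.5],-6,140]]'; python3 -m crank '[[[0,0,0.3],-1,140],[[0,0,0.3],-2,140],[[0,0,0.3],-2,140]]'
```

```text
time: 8.1
eef_pos: [0.577, 0.0825, 0.0893]
tcp_rot: [0.988, 0.155, -0.0, -0.0]
contact_force: [0.8, -0.3, -2.6]
opening: 0.575
finger_force: 54.1
time: 8.4
eef_pos: [0.5771, 0.0826, 0.0894]
tcp_rot: [0.985, 0.172, -0.0, -0.0]
contact_force: [0.4, 0.0, -3.9]
opening: 0.579
finger_force: 54.1
```

It has dropped into the keyway: z went from 91.7 to 89.3 mm and the force was relieved. I lower it towards the seat while centring the yaw.

```bash
python3 -m crank '[[[0,0,0.5],-1,140],[[0,0,1.5],-2,140],[[0,0,3],-2,140],[[0,0,4],-2,140],[[0,0,4],-2,140]]'; python3 -m crank '[[[0,0,1],0,140],[[0,0,1.5],0,140],[[0,0,1.5],0,140]]'
```

```text
time: 8.9
eef_pos: [0.5772, 0.0825, 0.0857]
tcp_rot: [0.982, 0.189, -0.0, -0.0]
contact_force: [0.5, 0.5, -3.6]
opening: 0.576
finger_force: 54.0
time: 9.2
eef_pos: [0.5774, 0.0825, 0.0845]
tcp_rot: [0.982, 0.189, -0.0, -0.0]
contact_force: [-0.1, 0.1, -3.8]
opening: 0.574
finger_force: 54.0
```

```bash
for i in 1 2; do python3 -m crank '[[[0,0,0.6],0,140],[[0,0,1.2],0,140],[[0,0,1.2],0,140]]' | sed -n 2,4p; done; python3 -m crank '[[[0,0,0.7],0,140],[[0,0,0.7],0,140]]'; python3 -m crank '[[[0,0,0.7],0,140],[[0,0,0.7],0,140]]'
```

```text
eef_pos: [0.5773, 0.0825, 0.0832]
tcp_rot: [0.982, 0.189, -0.0, -0.0]
contact_force: [0.0, -0.6, -3.7]
eef_pos: [0.5775, 0.0825, 0.0824]
tcp_rot: [0.982, 0.189, 0.0, 0.0]
contact_force: [-2.0, 0.4, -1.8]
time: 10.0
eef_pos: [0.5775, 0.0825, 0.0824]
tcp_rot: [0.982, 0.189, -0.0, 0.0]
contact_force: [-3.7, -0.5, 4.6]
opening: 0.576
finger_force: 55.0
time: 10.2
eef_pos: [0.5775, 0.0824, 0.0824]
tcp_rot: [0.982, 0.189, -0.0, 0.0]
contact_force: [-6.4, 0.4, 8.4]
opening: 0.571
finger_force: 55.6
```

It is seated, 9.8 mm below the shoulder contact. I relax the push, release and retreat.

```bash
python3 -m crank '[[[0,0,-0.8],0,140],[[0,0,-0.8],0,140],[[0,0,-0.8],0,90],[[0,0,-0.8],0,60],[[0,0,-0.8],0,20],[[0,0,-0.8],0,20],[[0,0,-0.8],0,20],[[0,0,-0.8],0,20]]' 20; python3 -m crank '[[[0,0,-5],0,20],[[0,0,-20],0,20],[[0,0,-50],0,20],[[0,0,-90],0,20],[[-40,0,-115],0,20],[[-75,3,-115],0,20],[[-75,3,-115],0,20],[[-75,3,-115],0,20]]'
python3 - <<'E'
from h import *
c=snap('wrist','w9'); w=cloud(c).reshape(-1,3); d=np.hypot(w[:,0]-.577,w[:,1]-.0825)
t=w[(d<.031)&(d>.0205)&(w[:,2]>.09)]; print(np.percentile(t[:,2],[5,50,95]))
s=snap('side','s9'); q=cloud(s).reshape(-1,3); dd=np.hypot(q[:,0]-.578,q[:,1]-.08); k=(dd<.031)&(dd>.0205)&(q[:,2]>.09)&(q[:,2]<.13);print(np.percentile(q[k,2],[5,50,95]),q[k].mean(0))
r=fitcollar(c,.577,.0825,.109,[np.radians(22)]); print(np.round(r[:4],4)); print(np.round(fitcollar(pickle.load(open('pics/side9.pkl','rb')) if 0 else s,.578,.081,.109,[np.radians(22)])[:4],4))
cv2.imwrite('pics/end.png',cv2.resize(cv2.hconcat([c['frame'],s['frame']]),(800,300)))
E
```

```text
time: 11.0
eef_pos: [0.5775, 0.0825, 0.0814]
tcp_rot: [0.982, 0.189, 0.0, -0.0]
contact_force: [-0.2, -0.2, -0.3]
opening: 0.92
finger_force: 0.0
time: 11.8
eef_pos: [0.509, 0.0517, 0.198]
tcp_rot: [0.982, 0.189, 0.001, 0.0]
contact_force: [-0.3, 0.4, 0.1]
opening: 0.921
finger_force: 0.0
[0.10676353 0.10789862 0.10900856]
[0.09222298 0.10743645 0.10978496] [0.57828061 0.06914104 0.10419775]
[ 0.5767  0.0826 21.6611  0.1909]
[ 0.5783  0.082  19.364   0.2499]
```

View pics/end.png

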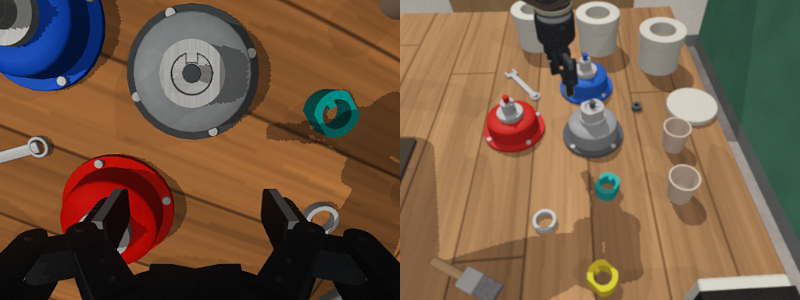

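The end picture shows the collar home on the grey head with its tab in the keyway, at (191,58). Its top is level at about 109 mm (107.9 read, with the wrist camera reading 1.1 mm low). The bystanders are unmoved and the gripper is clear.

```bash
python3 -c "
from plant import ctrl; print(ctrl.sign_off())"
```

```text
the job is handed in; nothing more can be done
None
```

The collar is fully home on the flange with its tab in the keyway, released and at rest, and the job was handed in at about 12 s; the spacer and cups were not touched.

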